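# Index the rotary table to the next hole

## Task

Index the rotary table to its next position: with the fingertips press the yellow plunger button in, keep it in while you turn the table by it to the next hole, the one marked by the green pin, then take the fingers off and let the plunger spring out there so that the table is locked. Only press and push, gently: pinch and lift nothing, and leave the things standing around where they are.

Things in the scene. Friction and masses are not known exactly. Their poses are not given: they have to be found in the camera images.
- rotary_table: Rotary indexing table, bolted down: blue foot, steel table with clamped wooden workpiece, grey index plate (a sector, top 46 mm above the bench) towards the robot. Origin: bench top, on the vertical turning axis; its -x axis points to the middle of five 13 mm locking holes, 30 degrees apart on a 100 mm radius, joined by an arc slot.
- table_axis (a point): Centre of the turning steel table's upper side, 72 mm above the bench, on the vertical turning axis. The table is 124 mm across; workpiece and its clamps rise to 103 mm above the bench.
- button_top (a point): Centre of the flat top of the yellow plunger button (53 mm across), 100 mm from the turning axis, 90 mm above the bench when out; moves straight down. It sits in a guard ring (inside 56, outside 64 mm across, rim 86 mm above the bench) on the arm that turns with the table: a fingertip pressed on the button and moved round the axis takes the arm along by friction and by the ring's wall.
- plunger (a joint): Plunger travel in m: 0 = out, locked in a hole; 0.022 = at its stop. Spring: 3.4 N to start, about 8 N at 0.012, 11.8 N at the stop. From about 0.012 its collar is below the index plate and the arm is free. Let go between holes, it stays in at about 12 mm, held under the plate; let go within about 3 mm of a hole's centre, it centres itself and springs out.
- index_arm (a joint): Angle of table and arm in rad: 0 = middle hole (the start), positive = counter-clockwise from above; holes at -1.047, -0.524, 0, 0.524, 1.047. Light friction (about 0.6 N at the button) when unlocked; up to 0.016 rad of play either way when locked.
- pointer (a point): A point on the index arm's centre line, 148 mm from the turning axis, 8 mm beyond the tip of the arm's small white pointer, 50 mm above the bench. When the arm is locked in the marked hole it lies on the pin's axis.
- green_pin: Green plastic pin, 18 mm across, 12 mm high, fixed in the rim of the index plate 148 mm from the turning axis, on the same radius line as the next hole: 30 degrees from the start, on either side. Origin: centre of its underside, on the plate. Turn towards it.
- red_pin: Red plastic pin of the same size, on the radius of the neighbouring hole on the other side: position already done.
- screw_jar: Loose glass jar of screws with a green lid, 67 mm across, 95 mm high, bystander. Origin: centre of its underside.
- tape_roll: Loose roll of masking tape, 96 mm across, 24 mm high, bystander. Origin: centre of its underside.
- clamp: Loose black C-clamp, 89 x 140 x 18 mm, bystander. Origin: centre of its underside.
- glue: Loose yellow glue bottle, 41 x 62 x 200 mm, standing behind the table, bystander. Origin: centre of its underside.

How it is judged:
On the way, in this order (a step that is already met when the one before it is completed fails the run):
1. the plunger is pressed in while the table is still at its starting hole (value of joint plunger above 0.0115 m and value of joint index_arm between -0.08 and 0.08 rad), for 0.1 s.
2. the table has been brought towards the green pin with the plunger still in (value of joint plunger above 0.008 m and horizontal distance between pointer and green_pin below 0.045 m), for 0.1 s.
At the end, for the whole second after the job is handed in: the table is locked in the hole at the green pin: plunger out to within 2.5 mm, the arm's pointer line within 6 mm of the pin's axis, table at rest (value of joint plunger below 0.0025 m and horizontal distance between pointer and green_pin below 0.006 m and velocity of joint index_arm between -0.02 and 0.02 rad/s); the robot touches nothing.
It fails at once if the fingers load the rotary table with more than 40 N (pinched or forced) (contact force between the fingers and rotary_table above 40 N).
It fails at once if the screw jar is moved more than 25 mm (distance of screw_jar from where it was at the start of the episode above 0.025 m).
It fails at once if the masking tape is moved more than 25 mm (distance of tape_roll from where it was at the start of the episode above 0.025 m).
It fails at once if the C-clamp is moved more than 25 mm (distance of clamp from where it was at the start of the episode above 0.025 m).
It fails at once if the glue bottle is moved more than 25 mm (distance of glue from where it was at the start of the episode above 0.025 m).
It also fails if it takes over 38 s, if anything falls off the work surface, if the arm or the gripper's body presses on something with over 40 N, if the wrist force passes 120 N, or if a joint passes its speed limit or range.

## Robot

A 6-joint arm with a two-finger parallel gripper is mounted at the origin on a cart in front of the work surface, level with it; the furniture and walls round the work are solid. World frame = base frame: x ahead of the robot, y to its left, z up, the work surface at z = 0. Lengths are in m, angles in rad, forces in N, time in s.
With the tool pointing down it reaches from about 0.275 to 0.85 m from the base axis. Payload 19 kg.
Tool frame: the origin (TCP) lies at the very end of the fingers, on their centre line; the grasp point (between the pads) lies 19 mm behind it; z points along the fingers, y is the direction in which the jaws open and shut (so a half turn about z gives the same grasp; the last joint's range is limited). The gripper opens to 85 mm and grips with 20 to 120 N. Pads are 22 mm wide; open, the fingers measure 114 mm over their backs; the gripper's body (76 mm by 85 mm) begins 54 mm behind the grasp point. The pads swing forward as they close: fully open they stand 13 mm farther back than shut.
Start: joints at [-1.453, 0.15, 1.437, -0, 1.554, -0.134], TCP at [0.143, -0.557, 0.231] pointing down, gripper open.
Joint ranges: [-2.8, 2.8], [-0.68, 2.1], [0.12, 2.68], [-1.39, 4.53], [0.16, 2.79], [-2.81, 2.81]. Speed limits (rad/s): [1.89, 1.89, 2.22, 3.01, 3.01, 3.01].

## Interface

Orientations are given as a unit quaternion [x, y, z, w].
In Python, from station import manip gives the robot as it stands.
- The arm moves only by the shell command python3 -m inch 'ROWS'. ROWS is JSON, one flat list of numbers, 7 for each row, row after row: the shift along the tool's x, y, z each as a share of 10 cm, from -1 to 1, then the turn, a rotation vector about the tool's x, y, z each as a share of pi/4 rad, from -1 to 1, then the opening, from -1 (shut) to 1 (fully open), so that 0 is half open. In form: [dx, dy, dz, wx, wy, wz, fingers, dx, dy, dz, wx, wy, wz, fingers, ...]. A call has 1 to 8 rows; each row is the pose to reach, as a shift and turn from the pose commanded when the call began, along the tool's axes at that moment; what a row does not reach only later rows make up. A row lasts 1/8 s, in which the tool goes at most 62.5 mm and 10.7 degrees, less where a joint would pass 70% of its speed; a pose out of reach is approached as far as the arm can. A call with a number of a shift or a turn outside -1 to 1 is refused whole. A call with a gripper value outside its range is refused whole. The fingers move at their own pace and stop on an object; the grip force is fixed at half the most. Time passes only in rows, so rows that repeat a pose let the fingers close. It gives the time, the measured TCP pose, the force and the opening at its end, in the units of the state.
- manip.state(): the state, without advancing time (a new reading comes with each control period).
- manip.snapshot(name): name is "scene" or "top" or "wrist"; returns the picture (480x640x3 uint8, red, green, blue); there is no depth.
- manip.calibration(name): a dict with "fx", "fy", "cx", "cy" (pixels), "cam_to_world" (4x4, takes a point from camera to world coordinates). Camera axes: x right, y up, looking along -z (the intrinsics and any distortion apply to the point x, -y, -z); pixel columns grow to the right and rows downward; lengths in m; the calibration is good to about 2 mm. A picture is of the moment at which its call begins: read the wrist's pose just before it. calibration takes no time and is no camera call; for the wrist camera it gives the pose at the moment of the call.
- manip.sign_off(): hands the job in, once; it reports no verdict.
The state is a dict: "clock": time; "qpos": joint angles; "joint_vel": joint speeds; "tau": joint torques, N m; "tcp_pos": TCP position; "tool_rot": TCP orientation; "ft_force": force on the tool from outside, world axes, zero at the start; "moment": the same for the moment, N m; "finger_gap": finger opening in m.
Only numpy, scipy, OpenCV 4.12 (cv2) and the standard library are available. Lean on these libraries where they do the work, as an engineer would, in place of code of your own. Each camera call takes 0.05 s, during which the arm holds its last target. There are 200 camera calls.

## Working session

There is one attempt and no reset: what is moved stays moved. The work goes in short steps, Python scripts to look and compute and a shell command to move; the robot and the scene stay as the last step left them, time stands still between calls to the robot, and variables do not carry over. Pictures are saved under pics/ and viewed, about 8 in all and at most 12, crops included, and the job is handed in when it is done.

```bash
mkdir -p pics; ls; cat > h.py <<'E'
import cv2,numpy as np
from station import manip
def snap(n,f):
    c=manip.calibration(n); im=manip.snapshot(n); cv2.imwrite(f,im[:,:,::-1]); return im,c
def ray(c,u,v,z):
    T=np.array(c["cam_to_world"]); d=T[:3,:3]@np.array([(u-c["cx"])/c["fx"],-(v-c["cy"])/c["fy"],-1]); o=T[:3,3]
    return o+d*(z-o[2])/d[2]
E
python3 - <<'E'
from h import *
for n in("top","scene"):
    im,c=snap(n,f"pics/{n}0.png"); print(n,{k:np.round(v,3).tolist() for k,v in c.items()})
print(manip.state())
E
```

```text
pics
top {'fx': 533.392, 'fy': 533.392, 'cx': 323.536, 'cy': 243.573, 'cam_to_world': [[-0.0, 0.998, -0.069, 0.49], [-1.0, -0.001, -0.005, 0.081], [-0.005, 0.069, 0.998, 1.187], [0.0, 0.0, 0.0, 1.0]]}
scene {'fx': 521.621, 'fy': 521.621, 'cx': 323.356, 'cy': 230.694, 'cam_to_world': [[-0.763, 0.359, -0.537, 0.11], [-0.646, -0.398, 0.651, 0.655], [0.02, 0.844, 0.536, 0.573], [0.0, 0.0, 0.0, 1.0]]}
{'clock': 0.1, 'qpos': array([-1.45299467e+00,  1.50888458e-01,  1.43791656e+00, -1.05714718e-06,
        1.55376611e+00, -1.34025146e-01]), 'joint_vel': array([-0.0008642 , -0.00042994, -0.0031225 ,  0.00028264,  0.00157966,
       -0.00183697]), 'tau': array([ 3.19649880e-03, -7.14386559e+01, -5.71803081e+01, -2.50238663e-04,
        7.14762733e-03, -6.96182406e-05]), 'tcp_pos': array([ 0.14321777, -0.55667374,  0.23078799]), 'tool_rot': array([ 9.92083255e-01,  1.25580951e-01,  3.44002492e-06, -4.89222556e-04]), 'ft_force': array([ 0.08336597,  0.48755979, -0.47518719]), 'moment': array([-0.03240552,  0.01359916,  0.03991247]), 'finger_gap': 0.08535582419405013}
```

View pics/top0.png

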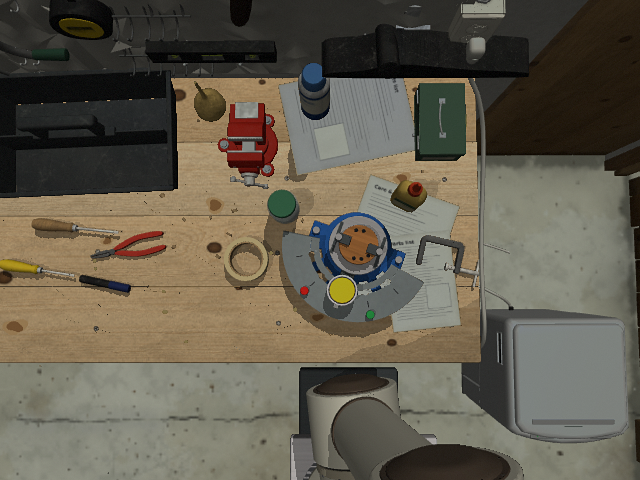

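View pics/scene0.png

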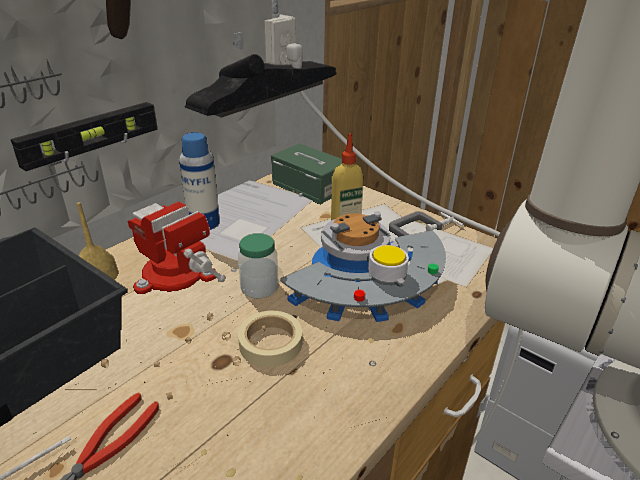

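The top view shows the yellow button at about (342,290), the green pin at (370,315), the red pin at (304,291) and the table axis near (358,243). The jar (282,204), tape (246,260), clamp (445,255) and glue (410,194) all stand clear of the sweep. The green pin lies on the -y side, so the turn is counter-clockwise. Next I measure these points.

```bash
cat > m.py <<'E'
from h import *
from scipy.optimize import least_squares
def blob(im,lo,hi,box):
    h=cv2.cvtColor(im,cv2.COLOR_RGB2HSV); m=cv2.inRange(h,lo,hi); k=np.zeros_like(m); x0,y0,x1,y1=box; k[y0:y1,x0:x1]=m[y0:y1,x0:x1]
    n,_,s,c=cv2.connectedComponentsWithStats(k); i=1+np.argmax(s[1:,4]); return c[i],s[i]
if __name__=="__main__":
    P={}
    for n,bx in(("top",(285,270,400,330)),("scene",(330,235,450,310))):
        im=cv2.imread(f"pics/{n}0.png")[:,:,::-1]; c=manip.calibration(n)
        for k,lo,hi,z in(("button",(22,150,120),(35,255,255),.09),("green",(55,120,60),(85,255,255),.056),("red",(0,170,90),(6,255,255),.056)):
            p,s=blob(im,lo,hi,bx); w=ray(c,*p,z); print(n,k,p.round(1),s,w.round(4)); P[n,k]=w
    for n in("top","scene"):
        # axis: 148 from pins (60deg apart), 100 from button
        b,g,r=[P[n,k][:2] for k in("button","green","red")]
        f=lambda a:[np.hypot(*(b-a))-.1,np.hypot(*(g-a))-.148,np.hypot(*(r-a))-.148]
        s=least_squares(f,(b+[.1,-.03])); a=s.x; print(n,"axis",a.round(4),"res",np.round(s.fun,4),[np.degrees(np.arctan2(*(q-a)[::-1])).round(1)%360 for q in(b,g,r)], "pins apart",np.hypot(*(g-r)).round(4))
E
python3 m.py
```

```text
top button [341.7 289.8] [330 278  25  25 499] [0.4708 0.0492 0.09  ]
top green [369.6 314.2] [366 310   8   9  55] [ 0.419  -0.0104  0.056 ]
top red [303.8 290.2] [300 287   9   8  51] [0.4694 0.1283 0.056 ]
scene button [388.7 255.2] [373 245  32  21 520] [0.4677 0.0541 0.09  ]
scene green [432.6 268.5] [428 264  10  10  91] [ 0.4163 -0.0054  0.056 ]
scene red [358.9 295. ] [354 290  11  12 104] [0.4666 0.1323 0.056 ]
top axis [0.5648 0.0151] res [ 0. -0. -0.] [np.float64(160.0), np.float64(189.9), np.float64(130.1)] pins apart 0.1476
scene axis [0.5619 0.0194] res [ 0.0004 -0.0002 -0.0002] [np.float64(159.8), np.float64(189.6), np.float64(130.2)] pins apart 0.1466
```

The two views agree to about 4 mm, the bearings come out at 160°, 190° and 130°, and the pins are 148 mm apart, as they should be. Averages: axis (0.563, 0.017), button (0.469, 0.052), and a target 30° counter-clockwise. I'll move across with the fingers shut.

```bash
python3 -m inch '[0.93,-1,0,0,0,0,-1, 0.93,-1,0,0,0,0,-1, 0.93,-1,0,0,0,0,-1]'
python3 -m inch '[0.93,-1,0.1,0,0,0,-1, 0.93,-1,0.1,0,0,0,-1, 0.93,-1,0.1,0,0,0,-1]'
python3 -m inch '[0.93,-1,0.1,0,0,0,-1, 0.93,-1,0.1,0,0,0,-1, 0.93,-1,0.1,0,0,0,-1]'
python3 - <<'E'
from h import *
from scipy.spatial.transform import Rotation as R
s=manip.state(); print(s["tcp_pos"],s["qpos"]); print((R.from_quat(s["tool_rot"]).inv().apply(np.array([.469,.052,.16])-s["tcp_pos"])*10).round(2))
E
```

```text
clock: 0.48
tcp_pos: [0.2096, -0.4343, 0.2315]
tool_rot: [0.992, 0.127, 0.0, 0.0]
ft_force: [-0.2, -1.2, -1.0]
finger_gap: 0.0323
clock: 0.85
tcp_pos: [0.2745, -0.3148, 0.2212]
tool_rot: [0.992, 0.127, 0.0, -0.0]
ft_force: [-0.5, -0.4, 0.3]
finger_gap: 0.0001
clock: 1.23
tcp_pos: [0.3397, -0.195, 0.2112]
tool_rot: [0.992, 0.127, 0.0, -0.0]
ft_force: [-0.4, -0.6, 1.8]
finger_gap: -0.0002
[ 0.33974288 -0.19499543  0.21122484] [-7.18587676e-01 -2.36570447e-01  1.84887682e+00  2.48756452e-04
  1.52940697e+00  5.97175891e-01]
[ 1.87 -2.06  0.51]
```

```bash
python3 -m inch '[0.93,-1,0.1,0,0,0,-1, 0.93,-1,0.1,0,0,0,-1, 0.93,-1,0.1,0,0,0,-1]'
python3 -m inch '[0.94,-1,0.2,0,0,0,-1, 0.94,-1,0.2,0,0,0,-1, 0.94,-1,0.2,0,0,0,-1, 0.94,-1,0.2,0,0,0,-1]'
python3 - <<'E'
from h import *
from scipy.spatial.transform import Rotation as R
s=manip.state(); print(s["tcp_pos"]); print((R.from_quat(s["tool_rot"]).inv().apply(np.array([.469,.052,.09])-s["tcp_pos"])*10).round(2))
im,c=snap("wrist","pics/w1.png"); print(np.round(c["cam_to_world"],3),c["fx"],c["cx"],c["cy"])
E
```

```text
clock: 1.6
tcp_pos: [0.405, -0.0752, 0.201]
tool_rot: [0.992, 0.127, -0.0, -0.0]
ft_force: [-0.1, 0.3, 0.1]
finger_gap: -0.0002
clock: 2.1
tcp_pos: [0.4703, 0.0426, 0.1809]
tool_rot: [0.992, 0.126, -0.001, 0.0]
ft_force: [-0.6, -0.6, -0.0]
finger_gap: -0.0003
[0.47031256 0.04259887 0.18092148]
[ 0.01 -0.09  0.91]
[[ 0.25   0.919  0.305  0.549]
 [-0.968  0.238  0.078  0.063]
 [-0.    -0.315  0.949  0.324]
 [ 0.     0.     0.     1.   ]] 336.14276119682944 313.30814770575375 239.73459790027255
```

View pics/w1.png

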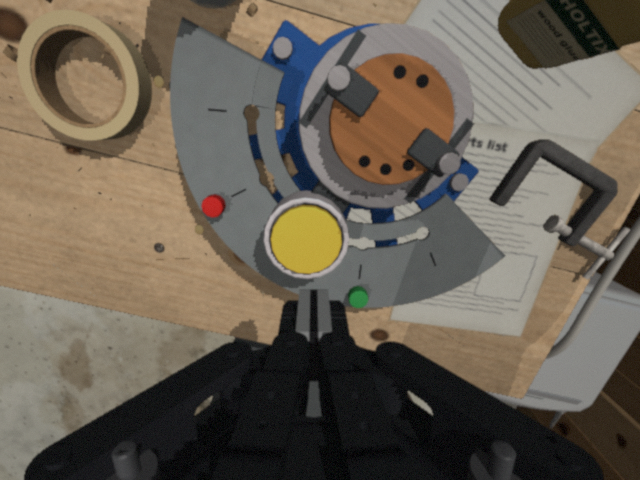

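The wrist view shows the button at about (306,238), green pin (358,297), red pin (213,206) and the steel table around (388,115). The fingertips show at (314,300) and nothing is in the way. Next I'll cast rays from this view.

```bash
cat > w.py <<'E'
from m import *
import sys
from scipy.spatial.transform import Rotation as R
def meas(f,box=(150,150,420,340),zb=.09):
    s=manip.state(); im,c=snap("wrist",f); P={}
    for k,lo,hi,z in(("button",(22,150,100),(35,255,255),zb),("green",(55,120,50),(85,255,255),.056),("red",(0,170,90),(6,255,255),.056)):
        try: p,st=blob(im,lo,hi,box); P[k]=ray(c,*p,z); print(k,p.round(1),st[2:],P[k].round(4))
        except Exception as e: print(k,"none",e)
    print("tcp",s["tcp_pos"].round(4),"F",s["ft_force"].round(1),s["clock"])
    return s,P
if __name__=="__main__":
    s,P=meas(sys.argv[1]); b,g,r=[P[k][:2] for k in("button","green","red")]
    f=lambda a:[np.hypot(*(b-a))-.1,np.hypot(*(g-a))-.148,np.hypot(*(r-a))-.148]
    q=least_squares(f,(b+[.1,-.03])); a=q.x; print("axis",a.round(4),"res",np.round(q.fun,4),[round(np.degrees(np.arctan2(*(t-a)[::-1]))%360,1) for t in(b,g,r)],np.hypot(*(g-r)))
    print("to button",(R.from_quat(s["tool_rot"]).inv().apply(P["button"]-s["tcp_pos"])*10).round(3))
E
python3 w.py pics/w2.png
```

```text
button [305.2 238.3] [  71   69 3773] [0.473 0.049 0.09 ]
green [357.1 296.3] [ 19  21 311] [ 0.4209 -0.0108  0.056 ]
red [212.3 205.2] [ 21  22 371] [0.4707 0.1271 0.056 ]
tcp [0.4701 0.0421 0.1812] F [-0.9 -0.3 -0.8] 2.15
axis [0.5668 0.0144] res [-0.0001  0.0001  0.0001] [np.float64(159.8), np.float64(189.8), np.float64(130.5)] 0.14659688754957523
to button [ 0.047 -0.06   0.912]
```

The wrist and top views agree: button (0.472, 0.049), axis (0.566, 0.0147). I'll centre over the button, go down to just above it, then press in small steps.

```bash
python3 -m inch '[0.05,-0.06,0.2,0,0,0,-1, 0.05,-0.06,0.5,0,0,0,-1, 0.05,-0.06,0.75,0,0,0,-1, 0.05,-0.06,0.85,0,0,0,-1, 0.05,-0.06,0.85,0,0,0,-1]'
python3 -m inch '[0,0,0.02,0,0,0,-1, 0,0,0.05,0,0,0,-1, 0,0,0.08,0,0,0,-1, 0,0,0.11,0,0,0,-1, 0,0,0.11,0,0,0,-1]'
```

```text
clock: 2.82
tcp_pos: [0.4733, 0.0497, 0.0966]
tool_rot: [0.992, 0.125, -0.0, 0.0]
ft_force: [-0.1, 1.0, 0.9]
finger_gap: -0.0002
clock: 3.45
tcp_pos: [0.4735, 0.0505, 0.0854]
tool_rot: [0.992, 0.126, 0.0, 0.0]
ft_force: [0.2, -0.3, 5.0]
finger_gap: 0.0001
```

```bash
python3 -m inch '[0,0,0.04,0,0,0,-1, 0,0,0.08,0,0,0,-1, 0,0,0.12,0,0,0,-1, 0,0,0.13,0,0,0,-1, 0,0,0.13,0,0,0,-1, 0,0,0.13,0,0,0,-1]'
python3 - <<'E'
from h import *
from scipy.spatial.transform import Rotation as R
s=manip.state(); T=R.from_quat(s["tool_rot"]); a=np.array([.566,.0147]); p=s["tcp_pos"]
for d in(5,10,15,20,25,28,30):
    c=R.from_euler("z",d,degrees=True).as_matrix()[:2,:2]; q=np.r_[a+c@(p[:2]-a),p[2]]; print(d,q.round(4),(T.inv().apply(q-p)*10).round(3))
E
```

```text
clock: 4.2
tcp_pos: [0.4736, 0.0506, 0.0728]
tool_rot: [0.992, 0.126, 0.0, 0.0]
ft_force: [-0.8, 0.4, 9.9]
finger_gap: 0.0001
5 [0.4708 0.0424 0.0728] [-0.047  0.072 -0.   ]
10 [0.4688 0.034  0.0728] [-0.088  0.149 -0.   ]
15 [0.4675 0.0254 0.0728] [-0.122  0.228 -0.   ]
20 [0.4669 0.0168 0.0728] [-0.149  0.31  -0.   ]
25 [0.4671 0.0082 0.0728] [-0.169  0.394 -0.   ]
28 [0.4676 0.003  0.0728] [-0.177  0.446 -0.   ]
30 [ 4.681e-01 -4.000e-04  7.280e-02] [-0.181  0.48  -0.   ]
```

It is pressed 17 mm in at 9.9 N, which matches the spring. I'll turn along the arc to about 20° first.

```bash
python3 -m inch '[-0.025,0.035,0,0,0,0,-1, -0.047,0.072,0,0,0,0,-1, -0.07,0.11,0,0,0,0,-1, -0.088,0.149,0,0,0,0,-1, -0.106,0.188,0,0,0,0,-1, -0.122,0.228,0,0,0,0,-1, -0.137,0.269,0,0,0,0,-1, -0.149,0.31,0,0,0,0,-1]'
python3 - <<'E'
from w import *
s,P=meas("pics/w3.png",zb=.073)
E
```

```text
clock: 5.2
tcp_pos: [0.467, 0.0168, 0.0729]
tool_rot: [0.992, 0.126, 0.0, -0.0]
ft_force: [-0.1, 1.6, 9.0]
finger_gap: -0.0005
button [318.  296.7] [ 107   71 3423] [0.4726 0.016  0.073 ]
green none attempt to get argmax of an empty sequence
red none attempt to get argmax of an empty sequence
tcp [0.467  0.0168 0.0729] F [-0.1  1.6  9. ] 5.2
```

View pics/w3.png

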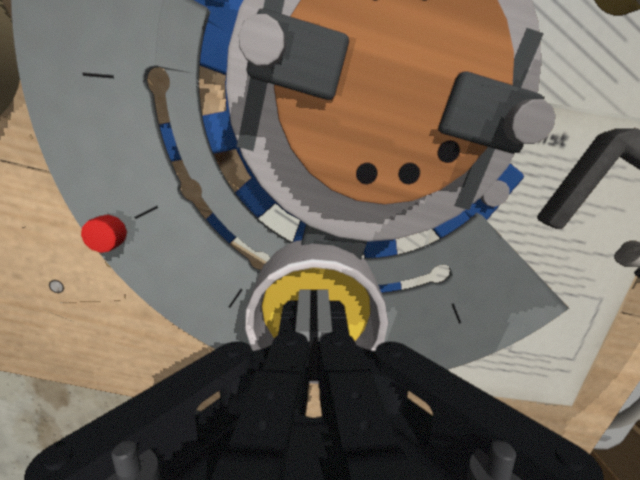

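The arm has followed without slip: the ring spans columns 247–387 (centre 317) and the fingertips are at 314, centred in it. I'll do the last 10°.

```bash
python3 -m inch '[-0.01,0.042,0,0,0,0,-1, -0.02,0.084,0,0,0,0,-1, -0.026,0.126,0,0,0,0,-1, -0.032,0.17,0,0,0,0,-1, -0.032,0.17,0,0,0,0,-1, -0.032,0.17,0,0,0,0,-1]'
python3 - <<'E'
from w import *
s,P=meas("pics/w4.png",zb=.073)
im,c=snap("scene","pics/s4.png"); cv2.imwrite("pics/s4c.png",cv2.resize(im[200:330,300:480,::-1],None,fx=4,fy=4))
# expected scene pixels: green pin, ring centre at 190deg
T=np.linalg.inv(np.array(c["cam_to_world"]))
def pj(p): q=T[:3,:3]@p+T[:3,3]; return (c["fx"]*q[0]/-q[2]+c["cx"],c["fy"]*q[1]/q[2]+c["cy"])
a=np.array([.566,.0147])
for d in(185,188,190,192):
  r=np.radians(d); u=np.array([np.cos(r),np.sin(r)]); print(d,np.round(pj(np.r_[a+.1*u,.086]),1),np.round(pj(np.r_[a+.14*u,.05]),1))
E
```

```text
clock: 6.0
tcp_pos: [0.4682, -0.0005, 0.0729]
tool_rot: [0.992, 0.126, 0.001, 0.0]
ft_force: [-0.2, -0.3, 9.3]
finger_gap: 0.0
button [317.7 296.3] [ 107   71 3422] [ 0.4739 -0.0012  0.073 ]
green none attempt to get argmax of an empty sequence
red none attempt to get argmax of an empty sequence
tcp [ 0.4682 -0.0005  0.0729] F [-0.2 -0.3  9.3] 6.0
185 [405.3 245.2] [424.3 271. ]
188 [406.7 243.8] [426.2 268.9]
190 [407.5 242.8] [427.2 267.4]
192 [408.3 241.8] [428.2 265.9]
```

View pics/w4.png

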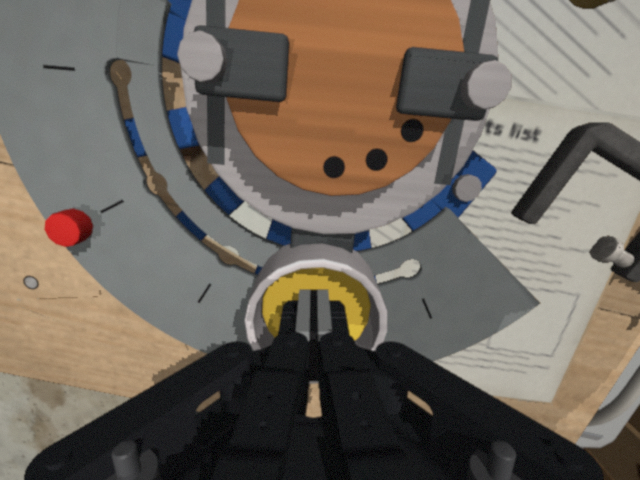

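View pics/s4c.png

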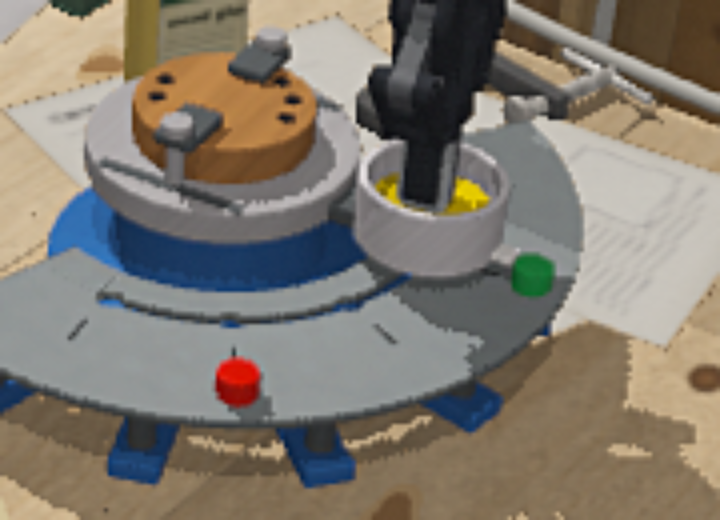

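The wrist view shows the ring still centred on the fingertips (columns 247–387). In the scene crop the white pointer, at about (510,268), aims straight at the green pin (533,274). I'll let up slowly and watch the force while the plunger comes out.

```bash
python3 -m inch '[0,0,-0.04,0,0,0,-1, 0,0,-0.08,0,0,0,-1, 0,0,-0.12,0,0,0,-1, 0,0,-0.12,0,0,0,-1]'
```

```text
clock: 6.6
tcp_pos: [0.4681, -0.0004, 0.0848]
tool_rot: [0.992, 0.126, 0.0, 0.0]
ft_force: [1.1, -0.5, 3.6]
finger_gap: 0.0002
```

The button still pushes on the fingers 5 mm below its out position, so the plunger has entered the hole. I'll lift clear and look.

```bash
python3 -m inch '[0,0,-0.04,0,0,0,-1, 0,0,-0.08,0,0,0,-1, 0,0,-0.3,0,0,0,-1, 0,0,-0.6,0,0,0,-1, 0,0,-0.95,0,0,0,-1, 0,0,-0.95,0,0,0,-1, 0,0,-0.95,0,0,0,-1]'
python3 - <<'E'
from w import *
s,P=meas("pics/w5.png",box=(100,100,450,400))
a=np.array([.566,.0147]); g=P["green"][:2]; b=P["button"][:2]
r=least_squares(lambda a:[np.hypot(*(b-a))-.1,np.hypot(*(g-a))-.148,np.hypot(*(P["red"][:2]-a))-.148],a); a=r.x
print("axis",a.round(4),"res",r.fun.round(4),[np.degrees(np.arctan2(*(q-a)[::-1]))%360 for q in(b,g)])
im,c=snap("scene","pics/s5.png"); cv2.imwrite("pics/s5c.png",cv2.resize(im[200:330,300:480,::-1],None,fx=4,fy=4))
p,st=blob(im,(22,150,100),(35,255,255),(330,220,450,310)); print(p,st,ray(c,*p,.09),ray(c,*p,.078))
E
```

```text
clock: 7.48
tcp_pos: [0.4673, -0.0004, 0.1787]
tool_rot: [0.992, 0.126, -0.001, -0.0]
ft_force: [-0.9, 0.4, 0.1]
finger_gap: 0.0001
button [315.2 244.5] [  72   68 3785] [ 0.4682 -0.0014  0.09  ]
green [311.9 286.6] [19  6 80] [ 0.4185 -0.0115  0.056 ]
red [158.9 189.4] [ 24  22 404] [0.4706 0.1272 0.056 ]
tcp [ 4.673e-01 -4.000e-04  1.787e-01] F [-0.9  0.4  0.1] 7.475
axis [0.5657 0.0137] res [-0.0014  0.0014  0.    ] [np.float64(188.85220426816343), np.float64(189.74621915345926)]
[408.08333333 243.41458333] [393 234  31  20 480] [0.4628697  0.00374226 0.09      ] [ 0.4716429  -0.01244331  0.078     ]
```

View pics/s5c.png

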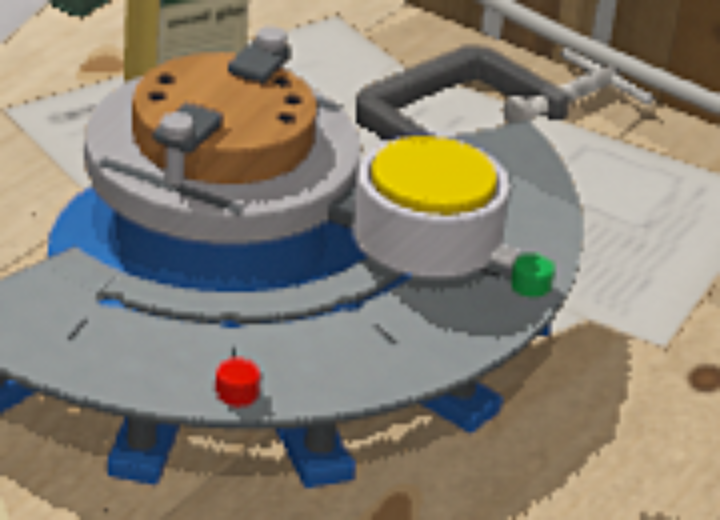

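View pics/w5.png

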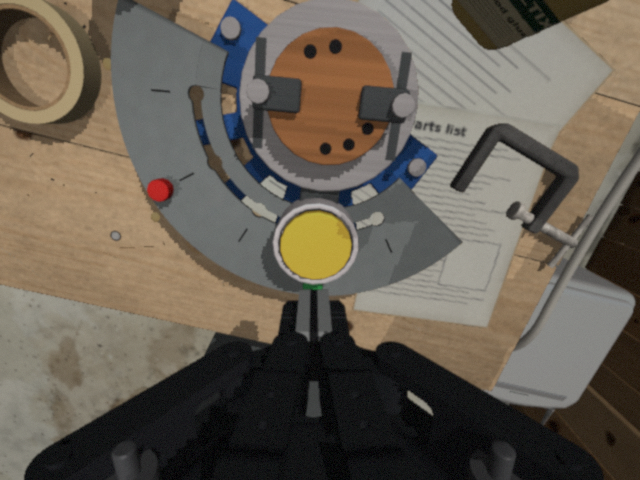

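The button stands proud of the ring in both views, and the arm's bearing is within 1° (under 3 mm) of the pin, which the lock's play allows. The fingers are clear, so I'm handing in.

```bash
python3 -c "
from station import manip
print(manip.sign_off())"
```

```text
the job is handed in; nothing more can be done
None
```

The table is indexed to the hole at the green pin and looks locked there. I handed the job in at about 7.5 s on the robot's clock; the hand-in reports no verdict.

**What I did:** With the fingers shut, I pressed the button 17 mm in, to about 10 N. I turned the table 30° counter-clockwise by it, then lifted straight off.

**Last checks:**
- **Plunger:** it pushed back on the fingers on the way up (3.6 N at 5 mm in, where I expected about 5 N). In the last pictures the button stands proud of its ring, and its position fits the 90 mm "out" height.
- **Alignment:** the pointer aims at the green pin. The arm measured about 0.9° (2–3 mm) short of it, inside the 6 mm limit. The pin was partly hidden in that view, so this figure is rough.
- **Robot:** the fingers are about 89 mm above the button and the force reading is near zero.
- **Bystanders:** the tape, clamp and glue look unmoved in the last pictures. The jar was not in those views; the gripper never went near it.

**Disagreement:** the scene camera's positions differ from the top and wrist cameras' by 4–6 mm throughout, so I went by the top and wrist views.

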